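# Seal a slide box in the gasketed dry box

### The arm

A 6-joint arm with a two-finger parallel gripper is mounted at the origin on a cart in front of the work surface, level with it; the furniture and walls round the work are solid. World frame = base frame: x ahead of the robot, y to its left, z up, the work surface at z = 0. Lengths are in m, angles in rad, forces in N, time in s.
With the tool pointing down it reaches from about 0.3 to 0.775 m from the base axis. Payload 14.6 kg.
Tool frame: the origin (TCP) lies midway between the tips of the shut fingers; the grasp point (between the pads) lies 19 mm behind it (ctrl.tcp_to_grasp is the distance from the TCP to the grasp point, in m); x points along the fingers, y is the direction in which the jaws open and shut, and the axes are right-handed (so a half turn about x gives the same grasp; the last joint's range is limited). The gripper opens to 94 mm and grips with 3 to 60 N. Pads are 16 mm wide; open, the fingers measure 119 mm over their backs; the gripper's body (75 mm by 177 mm) begins 78 mm behind the grasp point.
Start: joints at [1.147, 0.3, 1.521, -0, 1.321, -0.067], TCP at [0.192, 0.515, 0.205] pointing down, gripper open.
Joint ranges: [-3.03, 3.03], [-0.79, 2.21], [0.23, 2.52], [-1.04, 4.18], [0, 3.07], [-2.55, 2.55]. Speed limits (rad/s): [2.22, 2.22, 2.57, 3.14, 3.14, 3.14].

### API

Orientations are given as [roll, pitch, yaw] about the fixed x, y, z axes, in that order (R = Rz(yaw) Ry(pitch) Rx(roll)).
In Python, from station import ctrl gives the robot as it stands.
- The arm moves only by the tool jog_arm, never from a script. Its argument "rows" is one flat list of numbers, 7 for each row, row after row: the shift along the world's x, y, z in m, then the turn, a rotation vector about the world's x, y, z in degrees, then the closure, from 0 (fully open) to 1 (shut). A call has 1 to 8 rows; each row shifts and turns the commanded pose from where the row before left it; what a row does not reach is not made up. A row lasts 1/12 s, in which the tool goes at most 41.7 mm and 7.16 degrees, less where a joint would pass 70% of its speed; a pose out of reach is approached as far as the arm can. A call with a gripper value outside its range is refused whole. The fingers move at their own pace and stop on an object; "squeeze" is the grip in N (left out, the last holds). Time passes only in rows, so rows that do not move let the fingers close. It gives the time, the measured TCP pose, the force and the opening at its end, in the units of the state.
- ctrl.get_obs(): the state, without advancing time (a new reading comes with each control period).
- ctrl.camera(name): name is "side" or "top"; returns (picture, depth): 480x640x3 uint8, red, green, blue; 480x640 float32, m along the optical axis (not along the pixel's ray), 0 where there is no reading.
- ctrl.camera_model(name): a dict with "K" (3x3 intrinsics, pixels), "extrinsics" (4x4, takes a point from camera to world coordinates). Camera axes: x right, y down, z forward; pixel columns grow to the right and rows downward; lengths in m; the calibration is good to about 2 mm. A picture is of the moment at which its call begins. camera_model takes no time and is no camera call.
- ctrl.hand_in(): hands the job in, once; it reports no verdict.
The state is a dict: "time_s": time; "qpos": joint angles; "joint_vel": joint speeds; "tau": joint torques, N m; "ee_pos": TCP position; "eef_rot": TCP orientation; "force": force on the tool from outside, world axes, zero at the start; "moment": the same for the moment, N m; "grip_width": finger opening in m.
Only numpy, scipy, OpenCV 4.12 (cv2) and the standard library are available. Lean on these libraries where they do the work, as an engineer would, in place of code of your own. Each camera call takes 0.05 s, during which the arm holds its last target.

### The job

Put the grey slide box flat inside the open dry box, then close the dry box: swing the lid down and press its front edge slowly against the rubber gasket until the spring latch catches and holds it shut by itself. Press no harder than that takes: the lid cracks if it is rammed or leaned on. Leave the things around it where they are.

Things in the scene. Friction and masses are not known exactly. Their poses are not given: they have to be found in the camera images.
- case: dry box fixed to the bench: white open tub 140 (x) x 190 (y) x 60 mm high, walls and floor 5 mm, blue-framed hinged lid. Origin: centre of underside; x towards the hinge at its back, z up. Inside, a 20 mm wide, 42 mm high grey desiccant cartridge lies along the -y wall; free floor from x = -65 to 65 and y = -69 to 90 mm. The latch stands 44 mm out from the front wall at y = 0, up to 68 mm high
- case_bay (a point): middle of the free floor inside the dry box, on the floor (5 mm above the bench); same axes as case
- lid_hinge (a point): point on the hinge axis of the lid, at the back rim of the tub (70 mm in x from the centre, 66 mm above the bench); the axis is the y axis of case; fixed to the tub
- lid_angle (a joint): angle of the lid, rad: about 0 shut, grows as it opens, to 1.75 (leaning a little back). The hinge rubs: the lid stays at any angle, and moving it takes about 3 N at the front edge. Going down, its striker lands on the latch bolt between 0.05 and 0.11 and the lid meets the sprung gasket at 0.042; if the latch has not caught, the gasket lifts the lid again above 0.036
- bolt_travel (a joint): travel of the latch's spring bolt, m: 0 sprung out (before the lid's steel striker bar arrives, and again when caught over it), about 0.006 while the bar pushes past. The latch block is clamped at a height set by hand, unknown within 4 mm either way: it catches somewhere from lid angle -0.029 to 0.027, and the bar bottoms on a hard stop in the block about 1 mm further down
- lid: lid: flat plate 143 mm from hinge axis to front edge, 196 mm wide, 12 mm thick, underside level with the hinge axis when shut. Origin on the hinge axis; axes as case when shut
- lid_press (a point): centre of the ribbed black thumb pad (20 x 56 mm) on the outer (upper) face of the lid, 128 mm from the hinge axis, where to press; moves with the lid. The gasket pushes back with about 9 N at first touch and 0.8 N more per mm, the bolt adds up to 6 N; the latch catches at 9 to 18 N on the pad; more than 24 N cracks the lid
- slide_box: closed grey slide box, 63 x 86 x 34 mm (x, y, z), loose on the bench; origin at the centre of its underside, z up
- slide_box_center (a point): centre of the slide box, half-way up; grasp it from above across its 63 mm width (its x)
- petri_center (a point): centre of a closed round petri dish, 60 mm across, 15 mm high; stays where it is
- dust_cap_center (a point): centre of a round black dust cap, 38 mm across, 13 mm high; stays where it is
- timer_center (a point): centre of a white bench timer, 60 x 62 x 18 mm; stays where it is
Mind the look-alikes: they are no part of the job. What is shaped like the slide_box but green is not meant.

How it is judged:
On the way, in this order (a step that is already met when the one before it is completed fails the run):
1. the slide box lies flat on the floor of the dry box, let go (z of slide_box_center in the frame of case below 0.027 m and x of slide_box_center in the frame of case between -0.035 and 0.035 m and y of slide_box_center in the frame of case between -0.05 and 0.065 m and contact force between the fingers and slide_box below 0.1 N), for 0.2 s.
2. the lid is swung down to the latch (value of joint lid_angle below 0.2 rad), for 0.1 s.
3. the latch has caught over the lid's striker (value of joint lid_angle below 0.032 rad and value of joint bolt_travel below 0.001 m), for 0.2 s.
At the end, for the whole second after the job is handed in: The lid is held down by the latch alone (lid angle under 0.032 rad, bolt sprung out to within 1 mm), with the slide box lying flat and upright on the floor inside (all of step 3 and z of slide_box_center in the frame of case below 0.027 m and x of slide_box_center in the frame of case between -0.035 and 0.035 m and y of slide_box_center in the frame of case between -0.05 and 0.065 m and angle between slide_box_center's own z axis and vertical below 0.1 rad); the robot touches nothing.
It fails at once if the lid is pressed or struck with more than 24 N (contact force between any of the fingers, the arm and lid above 24 N).
It fails at once if the petri dish, dust cap or timer is moved by more than 20 mm (distance of any of petri_center, dust_cap_center, timer_center from where it was at the start of the episode above 0.02 m).
It also fails if it takes over 72 s, if anything falls off the work surface, if the arm or the gripper's body presses on something with over 40 N, if the wrist force passes 120 N, or if a joint passes its speed limit or range.

## Working session

There is one attempt and no reset: what is moved stays moved. The work goes in short steps, Python scripts to look and compute and a tool call to move; the robot and the scene stay as the last step left them, time stands still between calls to the robot, and variables do not carry over. Pictures are saved under pics/ and viewed, and the job is handed in when it is done.

Besides the shell and the picture viewer there is one more tool, called as name(argument=value, ...) on one line, values as JSON. jog_arm: Moves the arm, as the interface text tells. Its arguments: {"type":"object","properties":{"rows":{"type":"array"},"squeeze":{"type":"number"}},"required":["rows"]}

```bash
ls; mkdir -p pics; python3 - <<'E'
from station import ctrl
import cv2,numpy as np
for n in("side","top"):
    p,d=ctrl.camera(n); cv2.imwrite(f"pics/{n}0.png",p[:,:,::-1]); np.save(f"{n}0.npy",d)
    m=ctrl.camera_model(n); print(n,np.round(m["K"],1).tolist(),np.round(m["extrinsics"],3).tolist())
print(ctrl.get_obs())
E
```

```text
pics
side [[529.6, 0.0, 325.1], [0.0, 529.6, 231.3], [0.0, 0.0, 1.0]] [[0.994, -0.045, 0.103, 0.374], [-0.11, -0.569, 0.815, -1.105], [0.022, -0.821, -0.57, 0.808], [0.0, 0.0, 0.0, 1.0]]
top [[516.5, 0.0, 318.0], [0.0, 516.5, 243.8], [0.0, 0.0, 1.0]] [[-0.008, -0.978, 0.209, 0.169], [-1.0, 0.008, -0.003, -0.064], [0.001, -0.209, -0.978, 1.607], [0.0, 0.0, 0.0, 1.0]]
{'time_s': 0.1, 'qpos': array([ 1.14742813e+00,  3.00409585e-01,  1.52148484e+00, -2.43022092e-05,
        1.32070223e+00, -6.65727807e-02]), 'joint_vel': array([-6.39586434e-04, -6.83060224e-04, -8.63829618e-04,  1.81137087e-03,
       -7.66872267e-05,  1.10138678e-05]), 'tau': array([ 7.30232823e-04, -5.32642114e+01, -3.53283763e+01,  7.09270779e-02,
        2.34931230e-02, -8.87187275e-05]), 'ee_pos': array([0.19200329, 0.51515996, 0.20496079]), 'eef_rot': array([-1.61392715,  1.56979205, -1.97071654]), 'force': array([ 0.51632945,  0.18317499, -0.47387898]), 'moment': array([0.00771376, 0.02210289, 0.0027265 ]), 'grip_width': 0.09375482257437821}
```

View pics/side0.png

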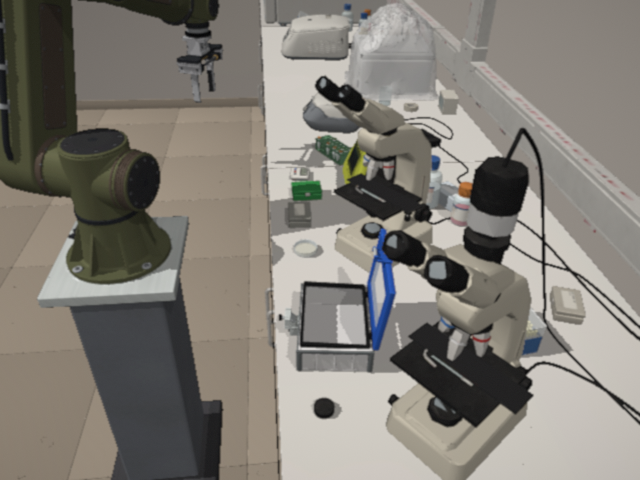

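View pics/top0.png

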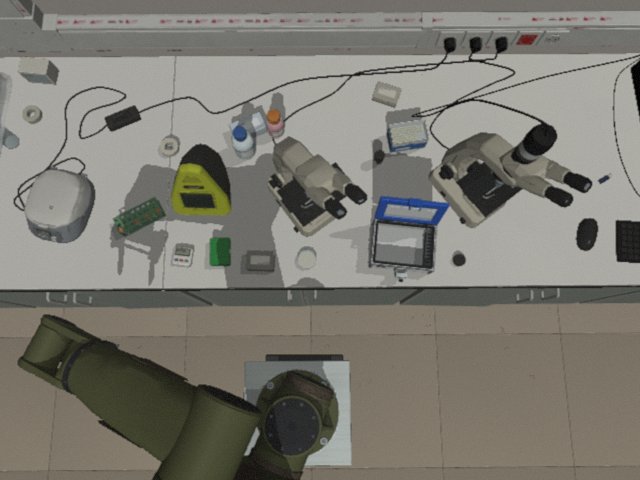

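```bash
cat > h.py <<'E'
import numpy as np,cv2
from station import ctrl
def pt(n,d,u,v):
    m=ctrl.camera_model(n);K=np.array(m["K"]);E=np.array(m["extrinsics"])
    z=d[int(round(v)),int(round(u))]
    return (E@np.r_[z*np.linalg.inv(K)@[u,v,1],1])[:3]
def ray(n,u,v,h):
    m=ctrl.camera_model(n);K=np.array(m["K"]);E=np.array(m["extrinsics"])
    r=E[:3,:3]@np.linalg.inv(K)@[u,v,1];o=E[:3,3]
    return o+r*(h-o[2])/r[2]
def proj(n,p):
    m=ctrl.camera_model(n);K=np.array(m["K"]);E=np.linalg.inv(np.array(m["extrinsics"]))
    q=K@(E@np.r_[p,1])[:3];return q[:2]/q[2]
def crop(src,dst,x,y,w,h,s):
    p=cv2.imread(src)[y:y+h,x:x+w]
    cv2.imwrite(dst,cv2.resize(p,None,fx=s,fy=s,interpolation=cv2.INTER_CUBIC))
E
python3 - <<'E'
from h import *
crop("pics/top0.png","pics/top0c.png",160,180,320,120,2.5) 
crop("pics/top0.png","pics/top0case.png",360,185,110,100,7)
crop("pics/top0.png","pics/top0sb.png",200,225,130,60,6)
crop("pics/side0.png","pics/side0c.png",260,150,160,120,5)
crop("pics/side0.png","pics/side0case.png",260,225,160,120,5)
E
```

```text
(no output)
```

View pics/top0case.png

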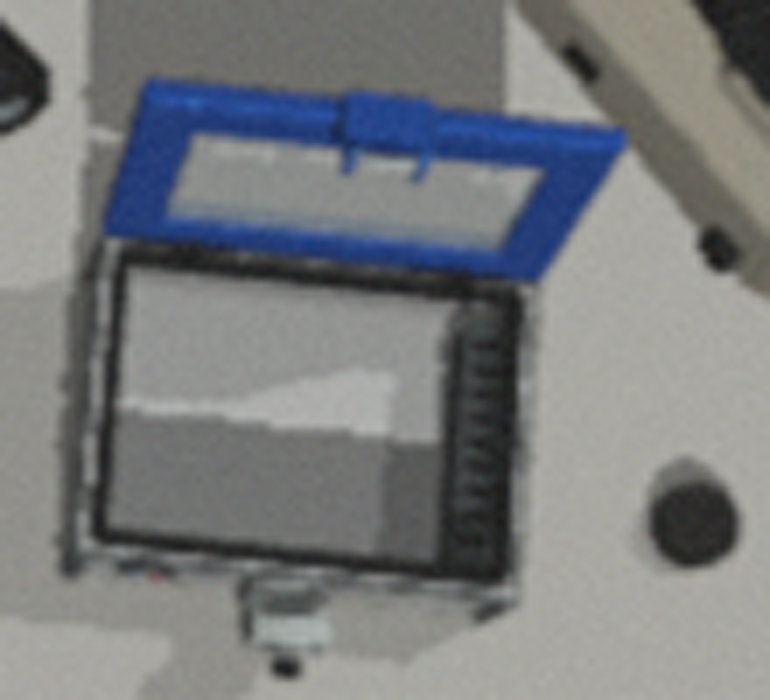

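View pics/top0sb.png

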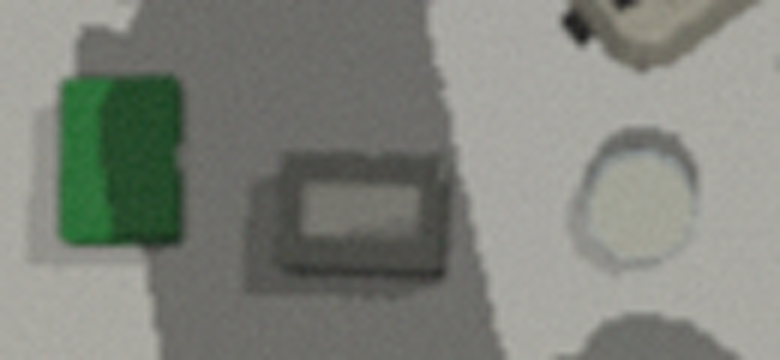

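View pics/side0c.png

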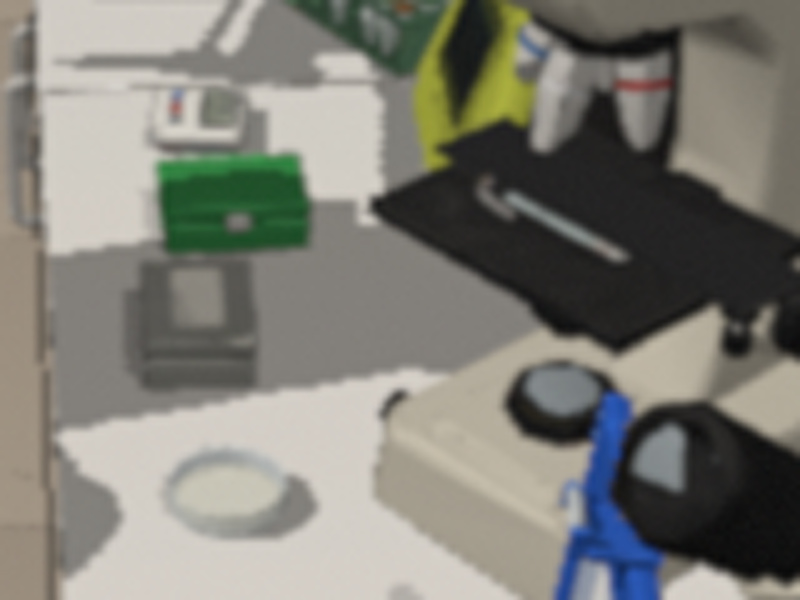

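View pics/side0case.png

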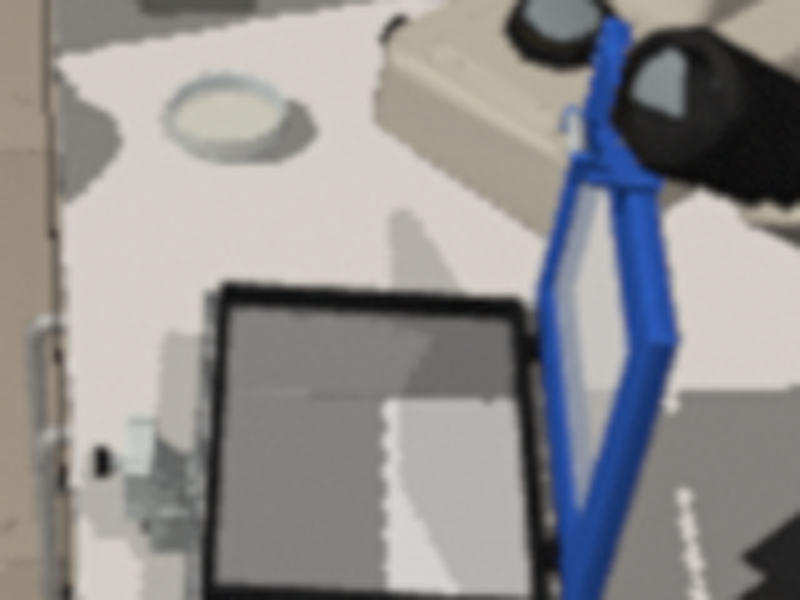

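```bash
cat >> h.py <<'E'
def cloud(n,d):
    m=ctrl.camera_model(n);K=np.array(m["K"]);E=np.array(m["extrinsics"])
    v,u=np.mgrid[:480,:640]
    P=np.stack([(u-K[0,2])/K[0,0]*d,(v-K[1,2])/K[1,1]*d,d],-1)
    return P@E[:3,:3].T+E[:3,3]
def rect(Q):
    c,s,a=cv2.minAreaRect((Q[:,:2]*1000).astype(np.float32)); return c,s,a
E
python3 - <<'E'
from h import *
d=np.load("top0.npy");W=cloud("top",d)
def sub(u0,u1,v0,v1,z0,z1):
    Q=W[v0:v1,u0:u1].reshape(-1,3);return Q[(Q[:,2]>z0)&(Q[:,2]<z1)]
print("bench z",np.median(sub(280,295,270,285,-1,1)[:,2]), np.median(sub(445,455,265,280,-1,1)[:,2]))
Q=sub(238,282,240,280,0.022,0.05);print("sb",len(Q),rect(Q),Q.mean(0),np.percentile(Q[:,2],[10,50,90]))
Q=sub(205,234,230,272,0.02,0.08);print("green",len(Q),rect(Q),Q.mean(0),Q[:,2].max())
Q=sub(290,322,240,275,0.008,0.05);print("petri",rect(Q),Q.mean(0))
Q=sub(448,470,245,272,0.007,0.05);print("cap",rect(Q),Q.mean(0))
Q=sub(165,200,235,272,0.01,0.05);print("timer",rect(Q),Q.mean(0))
Q=sub(364,442,214,275,0.045,0.075);print("rim",len(Q),rect(Q),Q.mean(0),np.percentile(Q[:,2],[10,50,90]))
Q=sub(364,450,190,228,0.10,0.3);print("lid",rect(Q),Q.min(0),Q.max(0))
for u,v in[(382,197),(449,204),(376,217),(436,225),(415,197),(399,272),(400,278),(372,266),(432,271),(372,266),(374,220),(400,240),(427,250)]:
    print(u,v,np.round(pt("top",d,u,v),4))
ds=np.load("side0.npy")
W=cloud("side",ds)
Q=sub(283,315,200,230,0.025,0.05);print("sb side",len(Q),rect(Q),np.percentile(Q[:,2],[10,50,90]))
Q=sub(295,380,275,360,0.048,0.08);print("rim side",len(Q),rect(Q),np.percentile(Q[:,2],[10,50,90]))
E
```

```text
bench z -0.0013695115591061402 -0.0004565795822829566
sb 542 ((458.2464294433594, 112.63584899902344), (61.79471969604492, 84.69728088378906), 0.10010598599910736) [0.45710148 0.11253797 0.03241281] [0.02763501 0.03247511 0.03678681]
green 553 ((487.6401672363281, 240.25253295898438), (86.59451293945312, 63.73081970214844), 0.568578839302063) [0.48624477 0.23899367 0.03244045] 0.044121195991570605
petri ((466.1935729980469, -32.6170654296875), (58.696388244628906, 88.64228820800781), 70.81712341308594) [ 0.46269288 -0.03146778  0.0145642 ]
cap ((462.4400634765625, -507.1408386230469), (60.70286560058594, 83.3204574584961), 89.26620483398438) [ 0.45770026 -0.50990958  0.01216868]
timer ((476.9536437988281, 358.9330749511719), (63.31311798095703, 59.21821594238281), 81.1958236694336) [0.4766244  0.35804089 0.01533453]
rim 1076 ((489.65301513671875, -328.2665710449219), (197.80850219726562, 175.6187286376953), 82.29418182373047) [ 0.49629197 -0.32824563  0.06231641] [0.0537627  0.06258761 0.0712253 ]
lid ((580.673828125, -338.808837890625), (195.295654296875, 36.81315231323242), 84.0533447265625) [ 0.56170225 -0.43667657  0.10026689] [ 0.60686779 -0.24190176  0.22422946]
382 197 [ 0.6031 -0.2508  0.2056]
449 204 [ 0.6366 -0.4898  0.0166]
376 217 [ 0.5803 -0.2479  0.0728]
436 225 [ 0.5571 -0.4342  0.0586]
415 197 [ 0.6662 -0.3855 -0.0009]
399 272 [ 0.413  -0.3156  0.0473]
400 278 [ 0.3945 -0.3179  0.0475]
372 266 [ 0.4396 -0.2385  0.0036]
432 271 [ 0.414  -0.4147  0.0555]
372 266 [ 0.4396 -0.2385  0.0036]
374 220 [ 0.5759 -0.2437  0.0535]
400 240 [ 0.523  -0.3304  0.0017]
427 250 [ 0.4825 -0.4067  0.0386]
sb side 418 ((456.87213134765625, 110.4827651977539), (91.51567840576172, 61.90309143066406), 88.89544677734375) [0.02993047 0.03305536 0.03525295]
rim side 2162 ((493.97314453125, -332.2546691894531), (203.747314453125, 156.7517547607422), 86.27716064453125) [0.05414313 0.06304685 0.07082658]
```

```bash
cat >> h.py <<'E'
def case2w(c,p):
    x,y,yaw=c;p=np.atleast_2d(p);R=np.array([[np.cos(yaw),-np.sin(yaw),0],[np.sin(yaw),np.cos(yaw),0],[0,0,1]])
    return p@R.T+[x,y,0]
def lidp(r,y,h,th): # r from hinge, h above underside
    return [0.07-r*np.cos(th)+h*np.sin(th),y,0.066+r*np.sin(th)+h*np.cos(th)]
def overlay(n,img,dst,c,th,x,y,w,h,s):
    p=cv2.resize(img[y:y+h,x:x+w],None,fx=s,fy=s,interpolation=cv2.INTER_CUBIC)
    def poly(P,col):
        q=[((proj(n,a)-[x,y]+.5)*s).astype(int) for a in case2w(c,P)]
        cv2.polylines(p,[np.array(q)],True,col,1)
    for z,col in((0.06,(0,0,255)),):
        poly([[i*.07,j*.095,z] for i,j in((1,1),(1,-1),(-1,-1),(-1,1))],col)
        poly([[i*.065,j*.09,z] for i,j in((1,1),(1,-1),(-1,-1),(-1,1))],(0,255,255))
    poly([[.065,.09,.005],[.065,-.069,.005],[-.065,-.069,.005],[-.065,.09,.005]],(255,0,255))
    poly([lidp(r,yy,0,th) for r,yy in((0,-.098),(0,.098),(.143,.098),(.143,-.098))],(0,255,0))
    poly([lidp(.128+a,b,.012,th) for a,b in((-.01,-.028),(-.01,.028),(.01,.028),(.01,-.028))],(255,255,0))
    cv2.imwrite(dst,p)
E
python3 - <<'E'
from h import *
pts=[(110,248),(525,290),(503,580),(95,542)]
W=np.array([ray("top",360+(a-3)/7,185+(b-3)/7,0.062) for a,b in pts]);print(W,W.mean(0))
print(np.linalg.norm(np.diff(W,axis=0),axis=1))
yaw=-0.105
c=(W[:,0].mean(),W[:,1].mean(),yaw);print(c)
overlay("top",cv2.imread("pics/top0.png"),"pics/ovt.png",c,1.75,360,185,110,100,7)
overlay("side",cv2.imread("pics/side0.png"),"pics/ovs.png",c,1.75,270,225,140,150,4)
E
```

```text
[[ 0.57362872 -0.24664691  0.062     ]
 [ 0.5531025  -0.42883829  0.062     ]
 [ 0.42389165 -0.41214071  0.062     ]
 [ 0.44198636 -0.23600066  0.062     ]] [ 0.49815231 -0.33090664  0.062     ]
[0.18334401 0.13028527 0.17706704]
(np.float64(0.4981523074761748), np.float64(-0.33090664335866554), -0.105)
```

View pics/ovt.png

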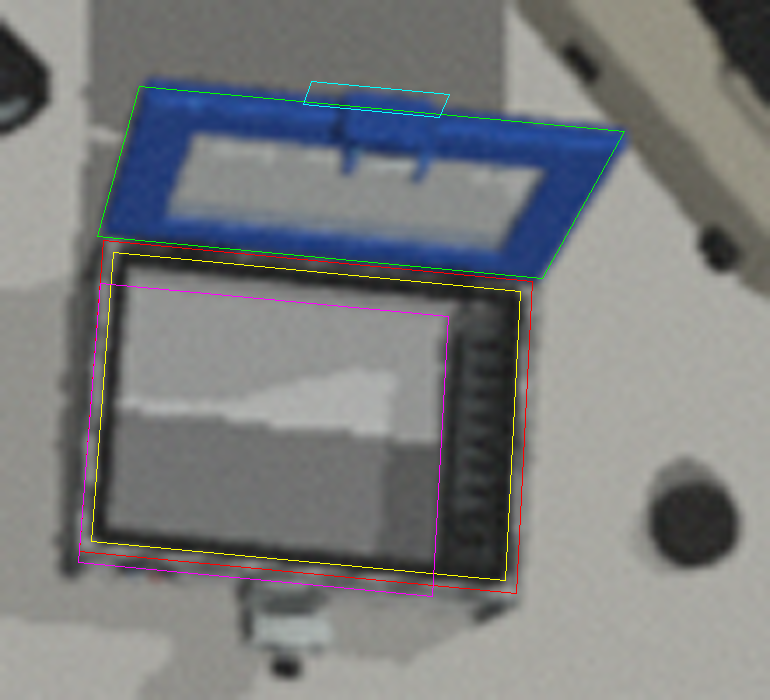

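View pics/ovs.png

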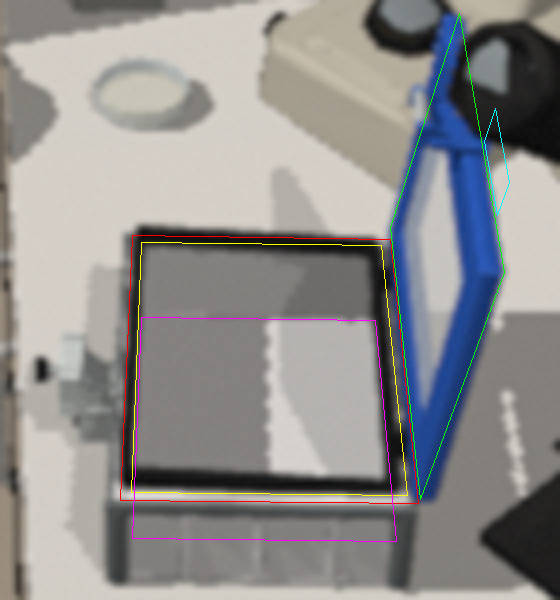

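```bash
cat >> h.py <<'E'
from scipy.spatial.transform import Rotation as Ro
def st(o=None):
    o=o or ctrl.get_obs()
    R=Ro.from_euler("xyz",o["eef_rot"]).as_matrix()
    print("t",round(o["time_s"],2),"tcp",np.round(o["ee_pos"],4),"xax",np.round(R[:,0],3),"jaw yaw",round(np.degrees(np.arctan2(R[1,1],R[0,1])),2),"F",np.round(o["force"],2),"q",np.round(o["qpos"],2),"w",round(o["grip_width"],4))
E
python3 - <<'E'
from h import *
st()
H=np.full((12,16),-1.)
for n in("top","side"):
    W=cloud(n,np.load(n+"0.npy")).reshape(-1,3)
    for p in W:
        i=int((p[0]-.4)//.03);j=int((p[1]+.6)//.03)
        if 0<=i<12 and 0<=j<16: H[i,j]=max(H[i,j],p[2])
print("cols y",[round(-.585+.03*j,2) for j in range(16)])
for i in range(12): print(round(.415+.03*i,3),np.round(H[i]*100).astype(int))
E
```

```text
t 0.1 tcp [0.192  0.5152 0.205 ] xax [-0.    -0.001 -1.   ] jaw yaw 69.56 F [ 0.52  0.18 -0.47] q [ 1.15  0.3   1.52 -0.    1.32 -0.07] w 0.0938
cols y [-0.58, -0.55, -0.52, -0.49, -0.46, -0.43, -0.4, -0.38, -0.34, -0.31, -0.28, -0.26, -0.22, -0.19, -0.16, -0.14]
0.415 [1 1 1 1 1 6 8 8 7 7 6 1 1 1 1 1]
0.445 [1 1 2 2 1 6 7 7 8 8 8 8 7 1 1 1]
0.475 [ 1  1  2  2  1  7  8  1  1  1  1  7  8  1  1 47]
0.505 [ 1  1  1  1  1  7  7  1  1  1  1  7  7 46 47 48]
0.535 [43  1  1  1  1  7  7  8  1  1  1  8  6 46 48 47]
0.565 [44 39 18  1  1 21 21 22 22 22 11 10  6  1 46 46]
0.595 [42 41 18 18  1 21 21 21 22 22 21 21  1  1  1 43]
0.625 [  53   53   37   19    0    0 -100    0    0    0    0    1    1    1
   18   40]
0.655 [55 56 38 18 18  1  1  0  1  0  1  1  1  0  1 18]
0.685 [53 56 55 32 12  2  1  1  1  1  1  1  1  0  0 18]
0.715 [34 34 54 54 24 11  1  1  1  1  1  1  1  1  0 18]
0.745 [18 33 32 51 50 11  1  1  1  1  1  1  1  1  1  0]
```

```bash
python3 - <<'E'
from h import *
H=np.full((14,18),-1.)
for n in("top","side"):
    W=cloud(n,np.load(n+"0.npy")).reshape(-1,3)
    for p in W:
        i=int((p[0]-.35)//.03);j=int((p[1]+.3)//.03)
        if 0<=i<14 and 0<=j<18: H[i,j]=max(H[i,j],p[2])
print("cols y",[round(-.285+.03*j,2) for j in range(18)])
for i in range(14): print(round(.365+.03*i,3),np.round(H[i]*100).astype(int))
E
```

```text
cols y [-0.28, -0.26, -0.22, -0.19, -0.16, -0.13, -0.1, -0.07, -0.04, -0.01, 0.02, 0.04, 0.08, 0.11, 0.14, 0.16, 0.2, 0.23]
0.365 [1 1 1 0 0 1 0 0 1 1 1 0 0 0 0 0 0 0]
0.395 [1 1 1 1 1 1 1 1 1 1 1 1 1 1 1 1 1 1]
0.425 [8 7 7 1 1 1 1 1 2 2 1 1 4 4 4 4 1 1]
0.455 [7 8 8 1 1 1 1 2 3 2 1 1 4 4 4 4 4 4]
0.485 [ 1  7  7  1  1 48 48 45  2  2  1  1  4  4  4  4  4  4]
0.515 [ 1  8  7 46 48 47 47 45 17 17  1  1  1  1  1  1  4  4]
0.545 [ 7  7  6  1 48 47 44 44 42 18  4  1  1  1  1  1  1  3]
0.575 [20 18  6  1 44 44 43 42 41 19 18  1  1  1  1  1  1  1]
0.605 [21 21  1  1 18 42 42 41 41 39 19 18  1  1  1  1  1  5]
0.635 [ 0  1  1  1 17 18 40 40 40 38 33 18  4  1  1  1  8 13]
0.665 [ 1  1  1  0  1 18 18 39 38 34 33 30 11  1  1  1  3 14]
0.695 [ 1  1  1  1  0 18 19 18 34 34 33 32 13  5  1  1  1 14]
0.725 [ 1  1  1  1  0 18 18 17 32 33 32 30 22  5  1  1  1 12]
0.755 [   1    1    1    1    1    0 -100    5   12   29   29   28    0    1
    1    1    1   10]
```

jog_arm(rows=[0.022, -0.033, -0.005, 0, 0, -7, 0, 0.022, -0.033, -0.005, 0, 0, -7, 0, 0.022, -0.033, -0.005, 0, 0, -7, 0, 0.022, -0.033, -0.005, 0, 0, -7, 0, 0.022, -0.033, -0.005, 0, 0, -7, 0, 0.022, -0.033, -0.005, 0, 0, -7, 0, 0.022, -0.033, -0.005, 0, 0, -7, 0, 0.022, -0.033, -0.005, 0, 0, -7, 0])

```text
time_s: 0.77
ee_pos: [0.3686, 0.2496, 0.1652]
eef_rot: [1.72, 1.571, 0.38]
force: [1.1, 0.8, 0.5]
grip_width: 0.094
```

jog_arm(rows=[0.022, -0.033, -0.005, 0, 0, -7, 0, 0.022, -0.033, -0.005, 0, 0, -6.6, 0, 0.022, -0.033, -0.01, 0, 0, 0, 0, 0.022, -0.033, -0.01, 0, 0, 0, 0, 0, -0.006, -0.02, 0, 0, 0, 0, 0, 0, 0, 0, 0, 0, 0])

```text
time_s: 1.27
ee_pos: [0.4551, 0.1112, 0.1124]
eef_rot: [-1.382, 1.566, -2.957]
force: [-0.5, -0.0, -0.6]
grip_width: 0.0938
```

```bash
python3 - <<'E'
from h import *
st()
p,d=ctrl.camera("side");cv2.imwrite("pics/s1.png",p[:,:,::-1])
E
```

```text
t 1.27 tcp [0.4551 0.1112 0.1124] xax [-0.005 -0.001 -1.   ] jaw yaw -0.24 F [-0.46 -0.   -0.56] q [ 0.16  0.23  1.85 -0.    1.07  0.17] w 0.0938
```

View pics/s1.png

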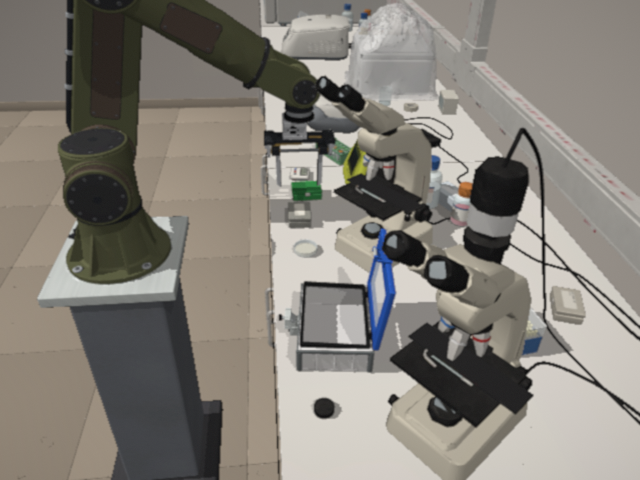

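jog_arm(rows=[0.001, 0.001, -0.025, 0, 0, 0, 0, 0, 0, -0.025, 0, 0, 0, 0, 0, 0, -0.025, 0, 0, 0, 0, 0, 0, -0.018, 0, 0, 0, 0, 0, 0, -0.011, 0, 0, 0, 0, 0, 0, 0, 0, 0, 0, 0, 0, 0, 0, 0, 0, 0, 0.5, 0, 0, 0, 0, 0, 0, 0.5], squeeze=20)

```text
time_s: 1.98
ee_pos: [0.4578, 0.1149, 0.0128]
eef_rot: [1.745, 1.569, 0.174]
force: [0.2, 0.3, 0.2]
grip_width: 0.084
```

jog_arm(rows=[0, 0, 0, 0, 0, 0, 0.6, 0, 0, 0, 0, 0, 0, 0.6, 0, 0, 0, 0, 0, 0, 0.6, 0, 0, 0, 0, 0, 0, 0.6])

```text
time_s: 2.32
ee_pos: [0.4573, 0.1144, 0.012]
eef_rot: [1.844, 1.57, 0.272]
force: [-1.9, -0.1, 5.5]
grip_width: 0.0606
```

jog_arm(rows=[0, 0, 0, 0, 0, 0, 0.2, 0, 0, 0, 0, 0, 0, 0.2, 0, -0.002, -0.003, 0, 0, 0, 0.2, 0, 0, -0.003, 0, 0, 0, 0.2, 0, 0, 0, 0, 0, 0, 0.6, 0, 0, 0, 0, 0, 0, 0.6, 0, 0, 0, 0, 0, 0, 0.6, 0, 0, 0, 0, 0, 0, 0.6])

```text
time_s: 2.98
ee_pos: [0.457, 0.1124, 0.0054]
eef_rot: [-1.45, 1.571, -3.022]
force: [-0.2, 0.4, -1.2]
grip_width: 0.0613
```

jog_arm(rows=[0, 0, 0, 0, 0, 0, 0.6, 0, 0, 0, 0, 0, 0, 0.6, 0, 0, 0, 0, 0, 0, 0.6])

```text
time_s: 3.23
ee_pos: [0.4571, 0.1124, 0.0055]
eef_rot: [1.761, 1.571, 0.19]
force: [-0.3, 0.9, -1.1]
grip_width: 0.0611
```

```bash
python3 - <<'E'
from h import *
st()
p,d=ctrl.camera("side");cv2.imwrite("pics/s2.png",p[:,:,::-1])
crop("pics/s2.png","pics/s2c.png",240,80,160,120,5)
E
```

```text
t 3.23 tcp [0.4571 0.1124 0.0055] xax [ 0.  0. -1.] jaw yaw -0.04 F [-0.28  0.86 -1.08] q [0.16 0.41 1.91 0.   0.82 0.16] w 0.0611
```

View pics/s2c.png

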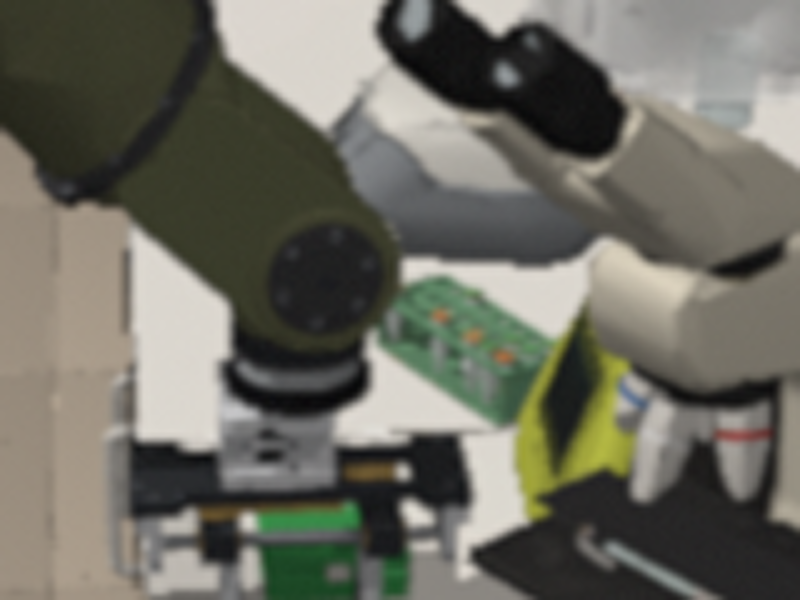

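jog_arm(rows=[0, 0, 0.015, 0, 0, 0, 0.6, 0, 0, 0.025, 0, 0, 0, 0.6, 0, 0, 0.03, 0, 0, 0, 0.6, -0.019, 0, 0.03, 0, 0, 0, 0.6, -0.019, 0, 0.03, 0, 0, 0, 0.6, -0.019, 0, 0.03, 0, 0, 0, 0.6, -0.019, 0, 0.025, 0, 0, 0, 0.6, -0.019, 0, 0.01, 0, 0, 0, 0.6])

```text
time_s: 3.95
ee_pos: [0.362, 0.1125, 0.2035]
eef_rot: [1.792, 1.566, 0.221]
force: [-0.0, -0.3, -0.7]
grip_width: 0.0612
```

jog_arm(rows=[0, -0.031, 0, 0, 0, -6.9, 0.6, 0, -0.031, 0, 0, 0, -6.9, 0.6, 0, -0.031, 0, 0, 0, -6.9, 0.6, 0, -0.031, 0, 0, 0, -6.9, 0.6, 0, -0.031, 0, 0, 0, -6.9, 0.6, 0, -0.031, 0, 0, 0, -6.9, 0.6, 0, -0.031, 0, 0, 0, -6.9, 0.6, 0, -0.031, 0, 0, 0, -6.9, 0.6])

```text
time_s: 4.62
ee_pos: [0.3617, -0.1372, 0.2006]
eef_rot: [2.127, 1.57, -0.414]
force: [0.8, 0.8, -0.9]
grip_width: 0.061
```

jog_arm(rows=[0, -0.031, 0, 0, 0, -6.9, 0.6, 0, -0.031, 0, 0, 0, -6.9, 0.6, 0, -0.031, 0, 0, 0, -6.9, 0.6, 0, -0.031, 0, 0, 0, -6.9, 0.6, 0, -0.031, 0, 0, 0, -6.9, 0.6, 0, -0.028, 0, 0, 0, -6.3, 0.6, 0, 0, 0, 0, 0, 0, 0.6])

```text
time_s: 5.2
ee_pos: [0.3616, -0.3222, 0.2001]
eef_rot: [1.045, 1.57, -2.212]
force: [-0.9, 0.1, -1.6]
grip_width: 0.0609
```

```bash
python3 - <<'E'
from h import *
st()
p,d=ctrl.camera("side");cv2.imwrite("pics/s3.png",p[:,:,::-1])
E
```

```text
t 5.2 tcp [ 0.3616 -0.3222  0.2001] xax [-0. -0. -1.] jaw yaw -96.6 F [-0.86  0.12 -1.58] q [-0.8   0.16  1.71 -0.    1.28  0.88] w 0.0609
```

View pics/s3.png

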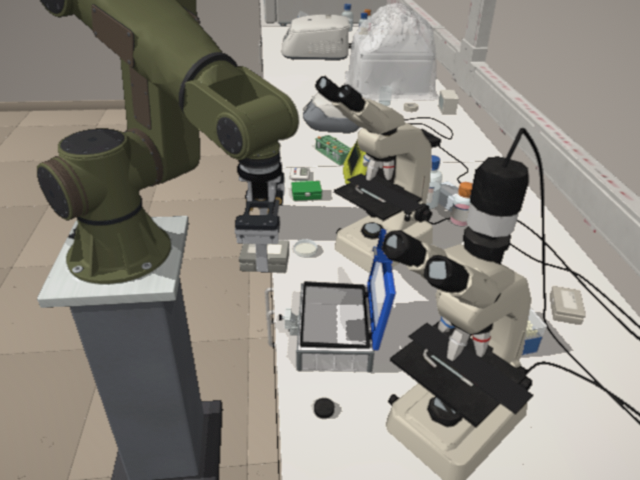

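jog_arm(rows=[0.03, 0, 0, 0, 0, 0, 0.6, 0.03, 0.002, -0.01, 0, 0, 0.5, 0.6, 0.03, 0.002, -0.02, 0, 0, 0, 0.6, 0.02, 0, -0.025, 0, 0, 0, 0.6, 0.015, 0, -0.025, 0, 0, 0, 0.6, 0, 0, 0, 0, 0, 0, 0.6, 0, 0, 0, 0, 0, 0, 0.6])

```text
time_s: 5.83
ee_pos: [0.4869, -0.3133, 0.1194]
eef_rot: [-0.563, 1.568, 2.485]
force: [0.1, 0.2, -0.0]
grip_width: 0.061
```

```bash
python3 - <<'E'
from h import *
st()
p,d=ctrl.camera("side");cv2.imwrite("pics/s4.png",p[:,:,::-1])
crop("pics/s4.png","pics/s4c.png",240,200,200,180,4)
E
```

```text
t 5.83 tcp [ 0.4869 -0.3133  0.1194] xax [-0.002  0.002 -1.   ] jaw yaw -95.4 F [ 0.07  0.2  -0.04] q [-0.64  0.45  1.53  0.    1.17  1.03] w 0.061
```

View pics/s4c.png

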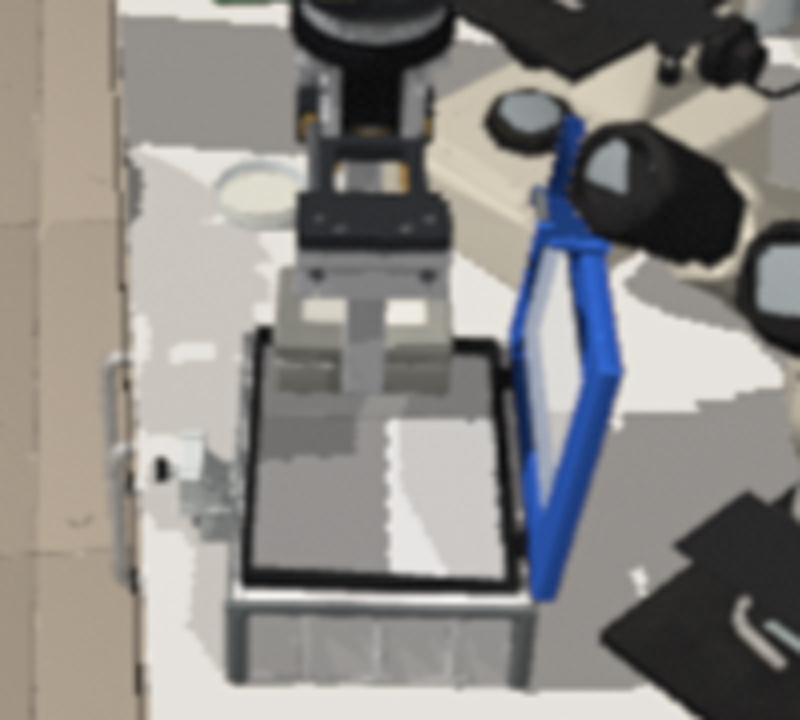

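jog_arm(rows=[0, -0.002, -0.02, 0, 0, 0, 0.6, 0, -0.002, -0.02, 0, 0, 0, 0.6, 0, 0, -0.02, 0, 0, 0, 0.6, 0, 0, -0.02, 0, 0, 0, 0.6, 0, 0, -0.014, 0, 0, 0, 0.6, 0, 0, -0.008, 0, 0, 0, 0.6, 0, 0, -0.004, 0, 0, 0, 0.6, 0, 0, 0, 0, 0, 0, 0.6])

```text
time_s: 6.55
ee_pos: [0.4871, -0.3189, 0.0152]
eef_rot: [2.596, 1.57, -0.642]
force: [-0.6, 0.1, 0.1]
grip_width: 0.0612
```

jog_arm(rows=[0, 0, -0.0025, 0, 0, 0, 0.6, 0, 0, -0.0015, 0, 0, 0, 0.6, 0, 0, -0.001, 0, 0, 0, 0.6, 0, 0, 0, 0, 0, 0, 0.6])

```text
time_s: 6.88
ee_pos: [0.4874, -0.3189, 0.0103]
eef_rot: [2.599, 1.57, -0.64]
force: [-0.9, 1.0, 4.4]
grip_width: 0.061
```

jog_arm(rows=[0, 0, 0, 0, 0, 0, 0.4, 0, 0, 0, 0, 0, 0, 0.2, 0, 0, 0, 0, 0, 0, 0.15, 0, 0, 0, 0, 0, 0, 0.15, 0, 0, 0, 0, 0, 0, 0.15, 0, 0, 0.004, 0, 0, 0, 0.15, 0, 0, 0.01, 0, 0, 0, 0.15, 0, 0, 0.02, 0, 0, 0, 0.15])

```text
time_s: 7.55
ee_pos: [0.4863, -0.318, 0.0427]
eef_rot: [-0.549, 1.568, 2.496]
force: [-0.5, 0.5, 0.2]
grip_width: 0.0802
```

jog_arm(rows=[0, 0, 0.03, 0, 0, 0, 0.15, 0, 0, 0.03, 0, 0, 0, 0.15, -0.01, 0, 0.035, 0, 0, 0, 0.3, -0.02, 0, 0.035, 0, 0, 0, 0.6, -0.02, 0, 0.035, 0, 0, 0, 0.8, -0.02, 0, 0.035, 0, 0, 0, 1, -0.02, 0, 0.035, 0, 0, 0, 1, 0, 0, 0, 0, 0, 0, 1])

```text
time_s: 8.22
ee_pos: [0.396, -0.3197, 0.2866]
eef_rot: [2.46, 1.56, -0.779]
force: [0.2, -0.6, 1.6]
grip_width: 0.043
```

```bash
python3 - <<'E'
from h import *
st()
for n in("side","top"):
    p,d=ctrl.camera(n);cv2.imwrite(f"pics/{n}5.png",p[:,:,::-1]);np.save(n+"5.npy",d)
crop("pics/side5.png","pics/s5c.png",240,200,200,180,4)
crop("pics/top5.png","pics/t5c.png",340,180,130,110,6)
E
```

```text
t 8.22 tcp [ 0.396  -0.3197  0.2866] xax [ 0.008 -0.008 -1.   ] jaw yaw -95.61 F [ 0.24 -0.63  1.63] q [-0.75  0.15  1.52 -0.    1.46  0.92] w 0.043
```

View pics/s5c.png

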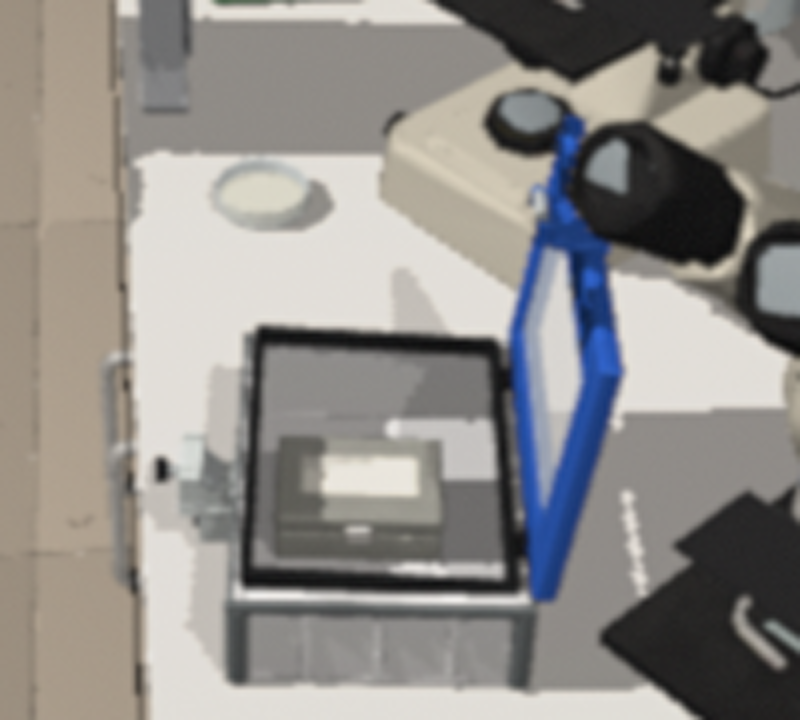

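View pics/t5c.png

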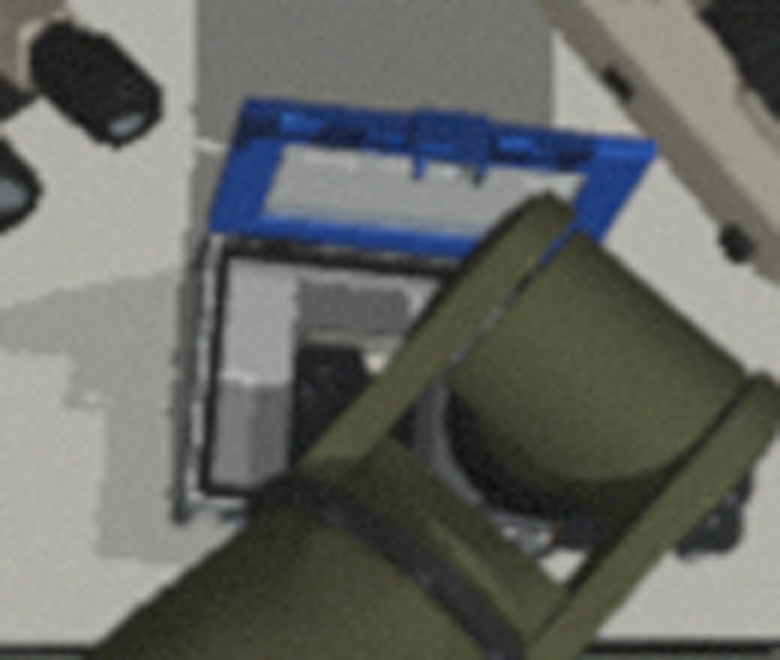

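jog_arm(rows=[0.03, -0.01, 0, 0, 0, 0, 1, 0.03, -0.01, 0, 0, 0, 0, 1, 0.03, -0.01, 0, 0, 0, 0, 1, 0.03, -0.008, 0, 0, 0, 0, 1, 0.03, -0.008, 0, 0, 0, 0, 1, 0, 0, 0, 0, 0, 0, 1])

```text
time_s: 8.82
ee_pos: [0.5506, -0.3643, 0.2738]
eef_rot: [-0.618, 1.565, 2.429]
force: [0.3, -0.4, -1.3]
grip_width: 0.0007
```

```bash
python3 - <<'E'
from h import *
st()
for n in("side","top"):
    p,d=ctrl.camera(n);cv2.imwrite(f"pics/{n}6.png",p[:,:,::-1])
E
```

```text
t 8.82 tcp [ 0.5506 -0.3643  0.2738] xax [-0.004  0.004 -1.   ] jaw yaw -95.44 F [ 0.31 -0.42 -1.27] q [-0.64  0.53  1.05  0.    1.57  1.03] w 0.0007
```

View pics/side6.png

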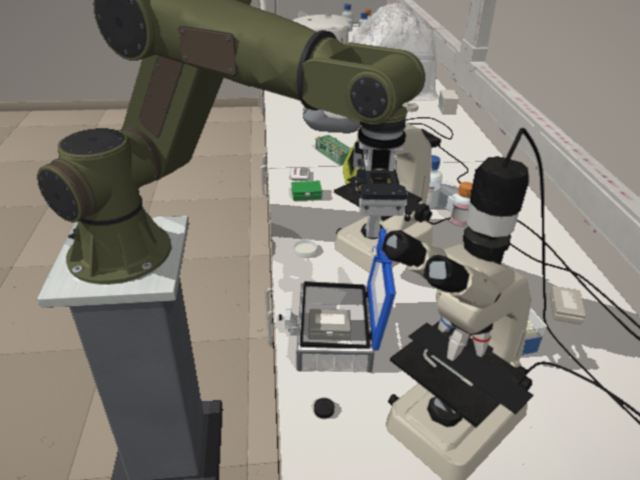

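View pics/top6.png

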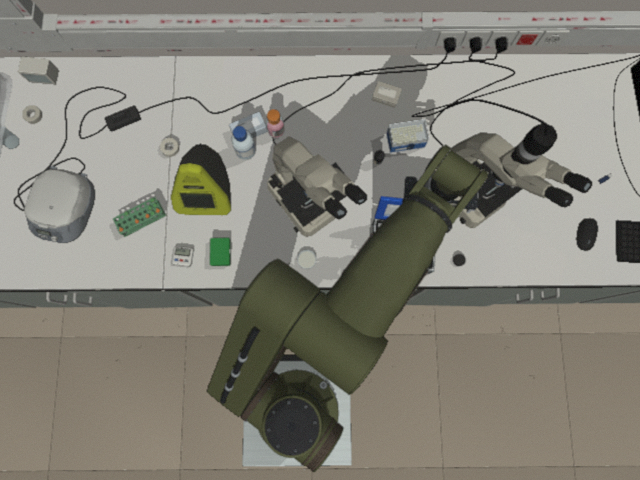

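jog_arm(rows=[0.03, -0.004, 0, 0, 0, 0, 1, 0.03, -0.003, 0, 0, 0, 0, 1, 0.016, -0.003, 0, 0, 0, 0, 1, 0, 0, -0.01, 0, 0, 0, 1, 0, 0, -0.015, 0, 0, 0, 1, 0, 0, -0.015, 0, 0, 0, 1, 0, 0, 0, 0, 0, 0, 1])

```text
time_s: 9.5
ee_pos: [0.6214, -0.3741, 0.2348]
eef_rot: [-0.473, 1.565, 2.571]
force: [-0.8, -0.6, -1.0]
grip_width: 0.0001
```

```bash
python3 - <<'E'
from h import *
st()
for n in("side","top"):
    p,d=ctrl.camera(n);cv2.imwrite(f"pics/{n}7.png",p[:,:,::-1])
crop("pics/side7.png","pics/s7c.png",310,60,160,120,5)
crop("pics/top7.png","pics/t7c.png",320,130,160,120,5)
E
```

```text
t 9.5 tcp [ 0.6214 -0.3741  0.2348] xax [-0.005  0.003 -1.   ] jaw yaw -95.57 F [-0.79 -0.63 -1.04] q [-0.59  0.71  0.85 -0.    1.59  1.08] w 0.0001
```

View pics/side7.png

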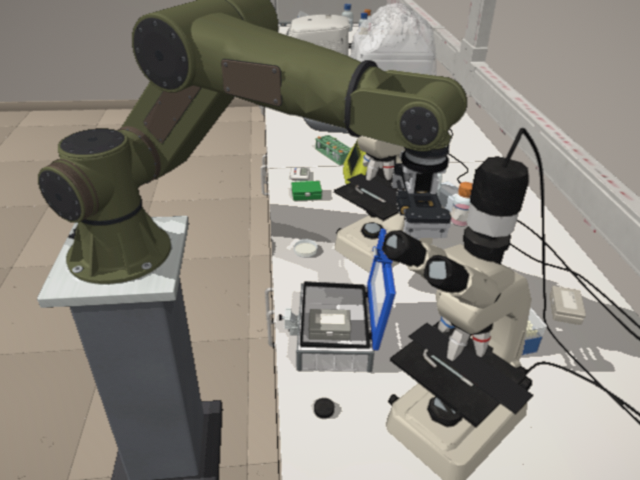

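View pics/t7c.png

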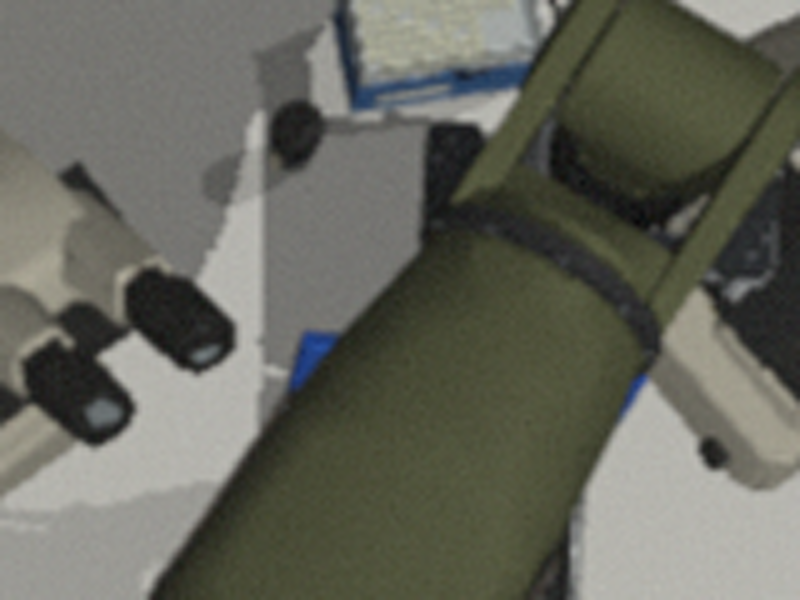

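jog_arm(rows=[0.003, 0, -0.012, 0, 0, 0, 1, 0, 0, -0.012, 0, 0, 0, 1, 0, 0, -0.012, 0, 0, 0, 1, 0, 0, -0.01, 0, 0, 0, 1, 0, 0, 0, 0, 0, 0, 1, 0, 0, 0, 0, 0, 0, 1])

```text
time_s: 10.1
ee_pos: [0.6259, -0.3745, 0.1916]
eef_rot: [-0.482, 1.569, 2.562]
force: [0.3, -0.1, 0.8]
grip_width: 0.0001
```

```bash
python3 - <<'E'
from h import *
st()
p,d=ctrl.camera("side");cv2.imwrite("pics/side8.png",p[:,:,::-1])
crop("pics/side8.png","pics/s8c.png",300,100,160,120,5)
c=(.498,-.331,-.105)
import math
for r in [.128]:
    for th in np.arange(1.75,-.01,-.125):
        l=lidp(r,0,.012,th); print(round(th,3),np.round(case2w(c,[l[0]+.008,-.03,l[2]])[0],4))
E
```

```text
t 10.1 tcp [ 0.6259 -0.3745  0.1916] xax [-0.001  0.001 -1.   ] jaw yaw -95.54 F [ 0.34 -0.06  0.78] q [-0.59  0.74  0.9  -0.    1.5   1.08] w 0.0001
1.75 [ 0.6069 -0.3726  0.1898]
1.625 [ 0.5912 -0.371   0.1932]
1.5 [ 0.5753 -0.3693  0.1945]
1.375 [ 0.5594 -0.3676  0.1939]
1.25 [ 0.5436 -0.366   0.1913]
1.125 [ 0.5283 -0.3644  0.1867]
1.0 [ 0.5137 -0.3628  0.1802]
0.875 [ 0.5    -0.3614  0.1719]
0.75 [ 0.4874 -0.3601  0.162 ]
0.625 [ 0.4762 -0.3589  0.1506]
0.5 [ 0.4664 -0.3578  0.1379]
0.375 [ 0.4583 -0.357   0.124 ]
0.25 [ 0.452  -0.3563  0.1093]
0.125 [ 0.4476 -0.3559  0.0939]
0.0 [ 0.4451 -0.3556  0.078 ]
```

View pics/side8.png

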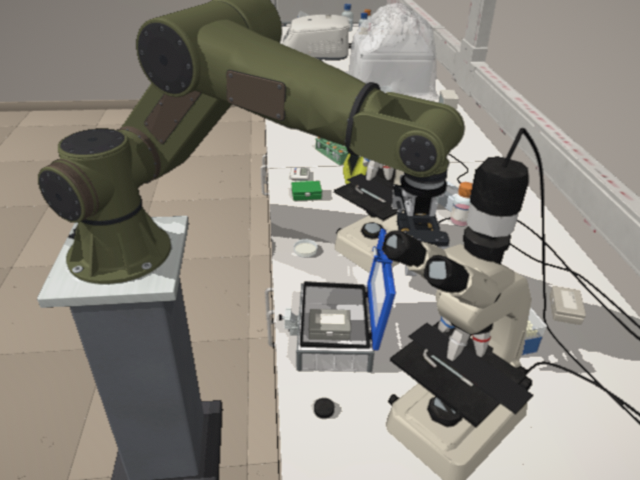

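jog_arm(rows=[-0.003, 0, 0, 0, 0, 0, 1, -0.003, 0, 0, 0, 0, 0, 1, -0.003, 0, 0, 0, 0, 0, 1, -0.003, 0, 0, 0, 0, 0, 1, -0.003, 0, 0, 0, 0, 0, 1, -0.003, 0, 0, 0, 0, 0, 1, -0.003, 0, 0, 0, 0, 0, 1, -0.003, 0, 0, 0, 0, 0, 1])

```text
time_s: 10.82
ee_pos: [0.6018, -0.3746, 0.1925]
eef_rot: [3.13, 1.571, -0.108]
force: [2.5, 0.4, 0.5]
grip_width: 0.0008
```

jog_arm(rows=[-0.003, 0, 0, 0, 0, 0, 1, -0.003, 0, 0, 0, 0, 0, 1, -0.003, 0, 0, 0, 0, 0, 1, -0.003, 0, 0, 0, 0, 0, 1, -0.003, 0, 0, 0, 0, 0, 1, -0.003, 0, 0, 0, 0, 0, 1])

```text
time_s: 11.32
ee_pos: [0.5838, -0.3746, 0.1925]
eef_rot: [-2.234, 1.571, 0.811]
force: [1.7, 0.7, 1.0]
grip_width: 0.0007
```

```bash
python3 - <<'E'
from h import *
st()
p,d=ctrl.camera("side");cv2.imwrite("pics/side9.png",p[:,:,::-1])
crop("pics/side9.png","pics/s9c.png",300,190,160,120,5)
E
```

```text
t 11.32 tcp [ 0.5838 -0.3746  0.1925] xax [ 0.  0. -1.] jaw yaw -95.54 F [1.69 0.73 1.  ] q [-0.62  0.64  1.06  0.    1.44  1.04] w 0.0007
```

View pics/s9c.png

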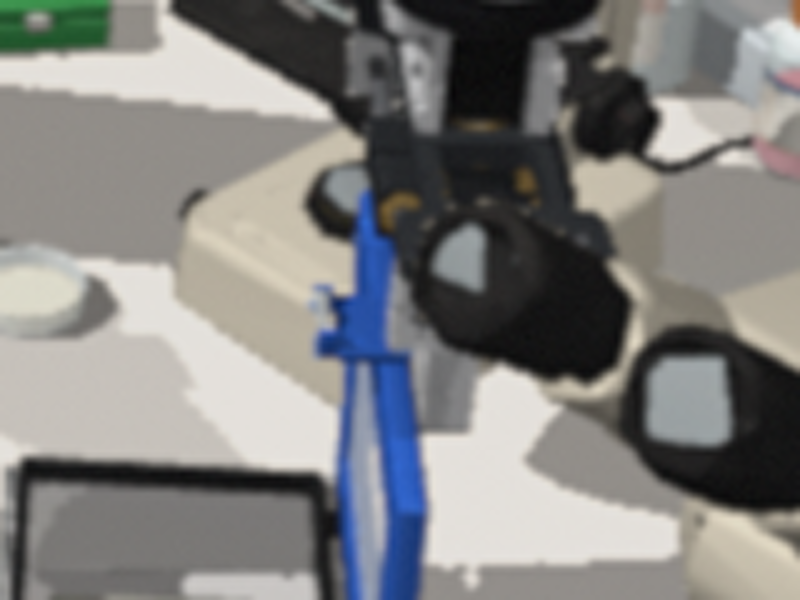

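jog_arm(rows=[-0.004, 0, 0, 0, 0, 0, 1, -0.004, 0.001, 0, 0, 0, 0, 1, -0.004, 0, 0, 0, 0, 0, 1, -0.004, 0.001, 0, 0, 0, 0, 1, -0.004, 0, 0, 0, 0, 0, 1, -0.004, 0.001, 0, 0, 0, 0, 1, -0.004, 0, 0, 0, 0, 0, 1, -0.004, 0.001, 0, 0, 0, 0, 1])

```text
time_s: 12.03
ee_pos: [0.5516, -0.3707, 0.1924]
eef_rot: [-0.206, 1.571, 2.838]
force: [2.1, -0.1, -0.6]
grip_width: 0.0003
```

jog_arm(rows=[-0.004, 0.001, -0.001, 0, 0, 0, 1, -0.004, 0, -0.001, 0, 0, 0, 1, -0.004, 0.001, -0.001, 0, 0, 0, 1, -0.004, 0, -0.001, 0, 0, 0, 1, -0.004, 0.001, -0.001, 0, 0, 0, 1, -0.004, 0, -0.001, 0, 0, 0, 1, -0.005, 0.001, -0.002, 0, 0, 0, 1, -0.005, 0, -0.002, 0, 0, 0, 1])

```text
time_s: 12.7
ee_pos: [0.5176, -0.3664, 0.1822]
eef_rot: [-0.86, 1.571, 2.185]
force: [0.5, 0.2, 0.0]
grip_width: 0.0003
```

```bash
python3 - <<'E'
from h import *
st()
p,d=ctrl.camera("side");cv2.imwrite("pics/side10.png",p[:,:,::-1])
crop("pics/side10.png","pics/s10c.png",270,190,160,150,5)
E
```

```text
t 12.7 tcp [ 0.5176 -0.3664  0.1822] xax [-0.  0. -1.] jaw yaw -95.53 F [0.46 0.24 0.02] q [-0.67  0.51  1.29  0.    1.35  0.99] w 0.0003
```

View pics/s10c.png

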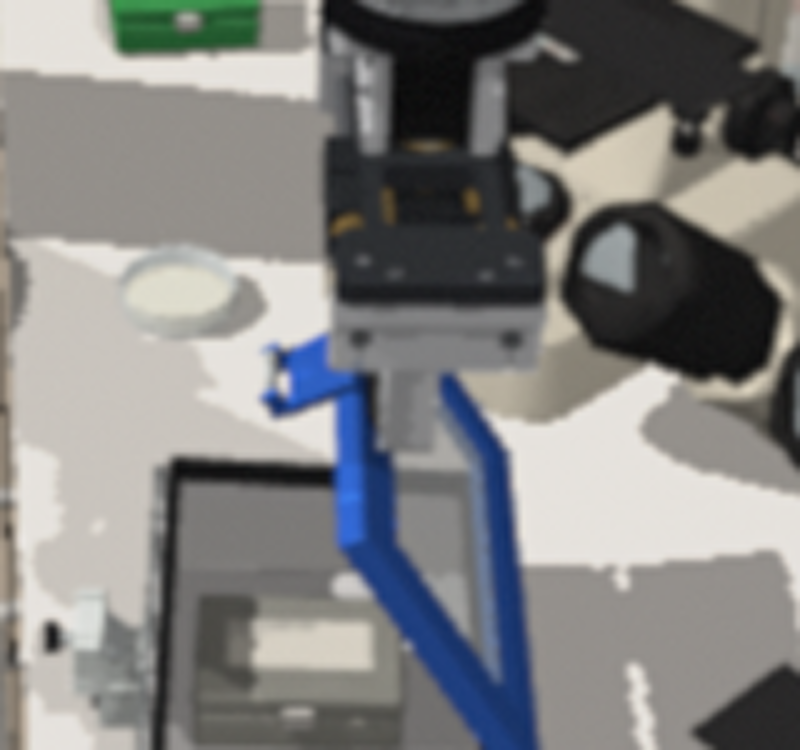

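jog_arm(rows=[-0.006, 0.0015, -0.0035, 0, 0, 0, 1, -0.006, 0.0015, -0.0035, 0, 0, 0, 1, -0.006, 0.0015, -0.0035, 0, 0, 0, 1, -0.0042, 0.0015, -0.0033, 0, 0, 0, 1, -0.0042, 0.0015, -0.0033, 0, 0, 0, 1, -0.0042, 0.0015, -0.0033, 0, 0, 0, 1, -0.0037, 0.0015, -0.0038, 0, 0, 0, 1, -0.0037, 0.0015, -0.0038, 0, 0, 0, 1])

```text
time_s: 13.42
ee_pos: [0.4797, -0.3545, 0.1541]
eef_rot: [-0.444, 1.571, 2.601]
force: [0.7, -0.2, 0.2]
grip_width: 0.0007
```

jog_arm(rows=[-0.0037, 0.0015, -0.0038, 0, 0, 0, 1, -0.0033, 0.0015, -0.0042, 0, 0, 0, 1, -0.0033, 0.0015, -0.0042, 0, 0, 0, 1, -0.0033, 0.0015, -0.0042, 0, 0, 0, 1, -0.0027, 0.0015, -0.0046, 0, 0, 0, 1, -0.0027, 0.0015, -0.0046, 0, 0, 0, 1, -0.0027, 0.0015, -0.0046, 0, 0, 0, 1])

```text
time_s: 14.0
ee_pos: [0.4581, -0.344, 0.1237]
eef_rot: [-0.997, 1.571, 2.047]
force: [-0.3, -0.9, 0.3]
grip_width: 0.0006
```

```bash
python3 - <<'E'
from h import *
st()
p,d=ctrl.camera("side");cv2.imwrite("pics/side11.png",p[:,:,::-1])
crop("pics/side11.png","pics/s11c.png",250,210,160,150,5)
E
```

```text
t 14.0 tcp [ 0.4581 -0.344   0.1237] xax [-0.  0. -1.] jaw yaw -95.54 F [-0.31 -0.88  0.28] q [-0.71  0.43  1.55  0.    1.17  0.96] w 0.0006
```

View pics/s11c.png

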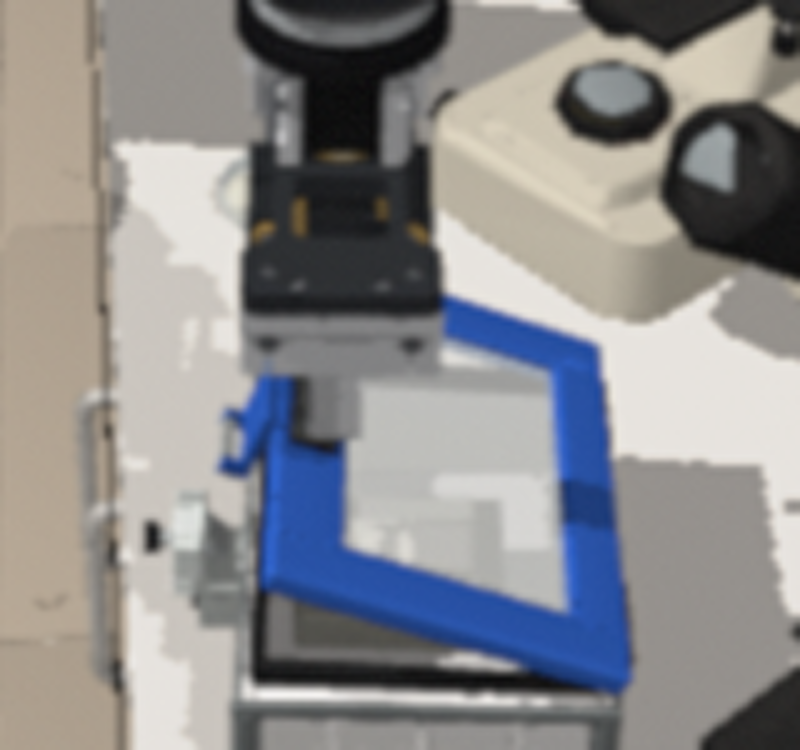

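jog_arm(rows=[-0.002, 0.0025, -0.0037, 0, 0, 0, 1, -0.002, 0.0025, -0.0037, 0, 0, 0, 1, -0.002, 0.0025, -0.0037, 0, 0, 0, 1, -0.002, 0.0025, -0.0037, 0, 0, 0, 1, -0.0015, 0.0025, -0.003, 0, 0, 0, 1, -0.0015, 0.0025, -0.003, 0, 0, 0, 1, -0.0015, 0.002, -0.003, 0, 0, 0, 1, -0.001, 0.001, -0.002, 0, 0, 0, 1])

```text
time_s: 14.72
ee_pos: [0.4447, -0.3258, 0.0981]
eef_rot: [-0.769, 1.57, 2.276]
force: [0.4, -0.2, 0.3]
grip_width: 0.0001
```

```bash
python3 - <<'E'
from h import *
st()
p,d=ctrl.camera("side");cv2.imwrite("pics/side12.png",p[:,:,::-1])
crop("pics/side12.png","pics/s12c.png",250,230,160,150,5)
st()
E
```

```text
t 14.72 tcp [ 0.4447 -0.3258  0.0981] xax [-0.  0. -1.] jaw yaw -95.54 F [ 0.42 -0.18  0.27] q [-0.7   0.41  1.63  0.    1.1   0.97] w 0.0001
t 14.77 tcp [ 0.4445 -0.3257  0.0978] xax [-0.001  0.001 -1.   ] jaw yaw -95.54 F [ 0.89 -0.   -0.82] q [-0.7   0.41  1.63  0.    1.1   0.97] w 0.0001
```

View pics/s12c.png

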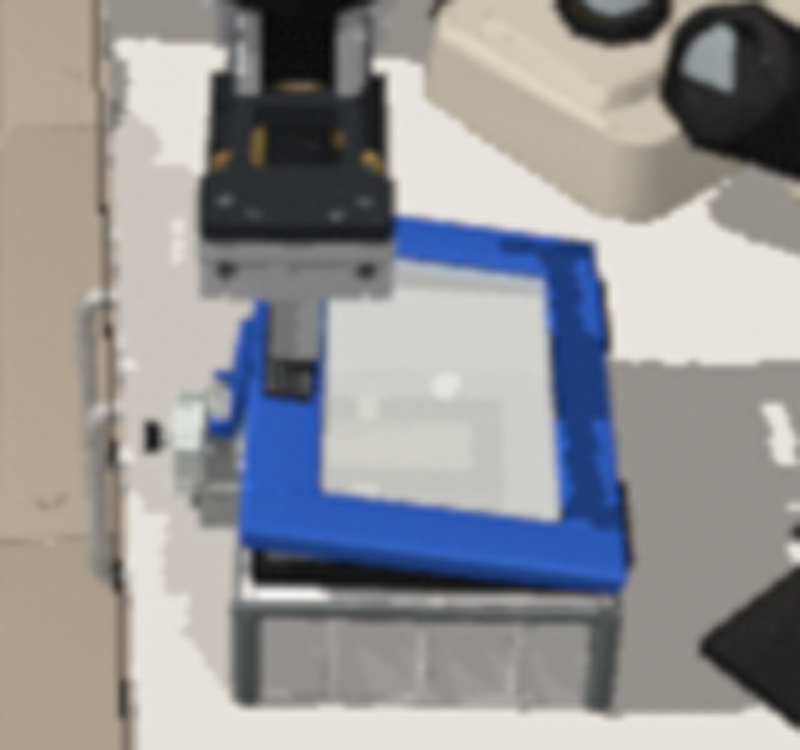

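jog_arm(rows=[-0.001, 0, -0.0015, 0, 0, 0, 1, -0.001, 0, -0.0015, 0, 0, 0, 1, 0, 0, -0.0015, 0, 0, 0, 1, 0, 0, -0.001, 0, 0, 0, 1, 0, 0, 0, 0, 0, 0, 1])

```text
time_s: 15.18
ee_pos: [0.4428, -0.3262, 0.0927]
eef_rot: [-0.409, 1.571, 2.636]
force: [-0.8, -0.1, 0.0]
grip_width: 0.0001
```

jog_arm(rows=[0, 0, -0.001, 0, 0, 0, 1, 0, 0, -0.001, 0, 0, 0, 1, 0, 0, -0.001, 0, 0, 0, 1, 0, 0, 0, 0, 0, 0, 1])

```text
time_s: 15.52
ee_pos: [0.4429, -0.3261, 0.0897]
eef_rot: [-0.558, 1.571, 2.486]
force: [0.6, -0.2, -0.2]
grip_width: 0.0004
```

jog_arm(rows=[0, 0, -0.001, 0, 0, 0, 1, 0, 0, -0.001, 0, 0, 0, 1, 0, 0, 0, 0, 0, 0, 1])

```text
time_s: 15.77
ee_pos: [0.4429, -0.3261, 0.0877]
eef_rot: [-0.736, 1.571, 2.308]
force: [0.2, -0.1, 0.6]
grip_width: 0.0004
```

```bash
python3 - <<'E'
from h import *
st()
p,d=ctrl.camera("side");cv2.imwrite("pics/side13.png",p[:,:,::-1])
crop("pics/side13.png","pics/s13c.png",270,260,100,90,8)
E
```

```text
t 15.77 tcp [ 0.4429 -0.3261  0.0877] xax [-0.  0. -1.] jaw yaw -95.54 F [ 0.22 -0.12  0.57] q [-0.7   0.43  1.64  0.    1.07  0.97] w 0.0004
```

View pics/s13c.png

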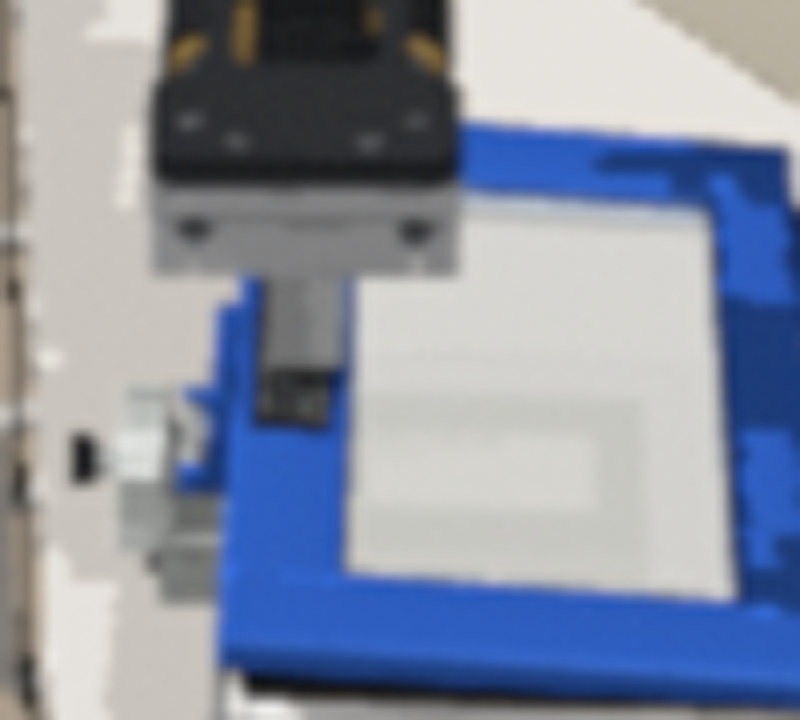

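jog_arm(rows=[-0.001, 0, -0.001, 0, 0, 0, 1, 0, 0, 0, 0, 0, 0, 1])

```text
time_s: 15.98
ee_pos: [0.4418, -0.3261, 0.0868]
eef_rot: [-2.941, 1.571, 0.104]
force: [-0.8, -0.1, 0.3]
grip_width: 0.0005
```

jog_arm(rows=[-0.001, 0, -0.001, 0, 0, 0, 1, 0, 0, 0, 0, 0, 0, 1])

```text
time_s: 16.15
ee_pos: [0.4411, -0.3263, 0.0862]
eef_rot: [2.765, 1.57, -0.473]
force: [2.1, -0.2, 2.0]
grip_width: 0.0003
```

jog_arm(rows=[0, 0, -0.0007, 0, 0, 0, 1, 0, 0, 0, 0, 0, 0, 1])

```text
time_s: 16.32
ee_pos: [0.4411, -0.3262, 0.0854]
eef_rot: [2.589, 1.57, -0.65]
force: [1.7, -0.8, 3.6]
grip_width: 0.0004
```

jog_arm(rows=[0, 0, -0.0005, 0, 0, 0, 1, 0, 0, 0, 0, 0, 0, 1])

```text
time_s: 16.48
ee_pos: [0.441, -0.3262, 0.0848]
eef_rot: [2.42, 1.57, -0.818]
force: [1.4, -1.2, 2.1]
grip_width: 0.0007
```

jog_arm(rows=[0, 0, -0.0005, 0, 0, 0, 1, 0, 0, 0, 0, 0, 0, 1])

```text
time_s: 16.65
ee_pos: [0.4409, -0.3262, 0.0843]
eef_rot: [2.444, 1.571, -0.795]
force: [1.1, -0.9, 2.9]
grip_width: 0.0002
```

jog_arm(rows=[0, 0, -0.0005, 0, 0, 0, 1, 0, 0, 0, 0, 0, 0, 1])

```text
time_s: 16.82
ee_pos: [0.4409, -0.3262, 0.0838]
eef_rot: [2.031, 1.571, -1.207]
force: [0.6, -0.5, 5.1]
grip_width: 0.0004
```

jog_arm(rows=[0, 0, -0.0005, 0, 0, 0, 1, 0, 0, 0, 0, 0, 0, 1])

```text
time_s: 16.98
ee_pos: [0.4409, -0.3262, 0.0837]
eef_rot: [2.217, 1.571, -1.022]
force: [-0.8, 0.7, 8.8]
grip_width: 0.0008
```

jog_arm(rows=[0, 0, -0.0004, 0, 0, 0, 1, 0, 0, 0, 0, 0, 0, 1])

```text
time_s: 17.15
ee_pos: [0.4409, -0.3262, 0.0835]
eef_rot: [2.28, 1.57, -0.958]
force: [-1.8, 1.2, 11.1]
grip_width: 0.0005
```

jog_arm(rows=[0, 0, -0.0004, 0, 0, 0, 1, 0, 0, 0, 0, 0, 0, 1])

```text
time_s: 17.32
ee_pos: [0.4409, -0.3262, 0.0832]
eef_rot: [2.193, 1.57, -1.046]
force: [-2.1, 2.2, 12.9]
grip_width: 0.0005
```

jog_arm(rows=[0, 0, -0.0004, 0, 0, 0, 1, 0, 0, 0, 0, 0, 0, 1])

```text
time_s: 17.48
ee_pos: [0.4409, -0.3262, 0.0828]
eef_rot: [1.992, 1.57, -1.246]
force: [-2.2, 3.3, 13.3]
grip_width: 0.0004
```

jog_arm(rows=[0, 0, -0.0004, 0, 0, 0, 1, 0, 0, 0, 0, 0, 0, 1])

```text
time_s: 17.65
ee_pos: [0.4408, -0.3263, 0.0824]
eef_rot: [1.737, 1.57, -1.502]
force: [-3.1, 2.3, 13.3]
grip_width: 0.0005
```

jog_arm(rows=[0, 0, -0.0004, 0, 0, 0, 1, 0, 0, 0, 0, 0, 0, 1])

```text
time_s: 17.82
ee_pos: [0.4408, -0.3262, 0.082]
eef_rot: [1.337, 1.571, -1.901]
force: [-3.2, 3.6, 12.9]
grip_width: 0.0007
```

jog_arm(rows=[0, 0, -0.0004, 0, 0, 0, 1, 0, 0, 0, 0, 0, 0, 1])

```text
time_s: 17.98
ee_pos: [0.4407, -0.3262, 0.0816]
eef_rot: [1.017, 1.571, -2.222]
force: [-3.7, 2.5, 13.3]
grip_width: 0.0005
```

jog_arm(rows=[0, 0, -0.0004, 0, 0, 0, 1, 0, 0, 0, 0, 0, 0, 1])

```text
time_s: 18.15
ee_pos: [0.4407, -0.3262, 0.0811]
eef_rot: [0.427, 1.57, -2.811]
force: [-3.3, 2.7, 11.9]
grip_width: 0.0005
```

jog_arm(rows=[0, 0, -0.0004, 0, 0, 0, 1, 0, 0, 0, 0, 0, 0, 1])

```text
time_s: 18.32
ee_pos: [0.4406, -0.3262, 0.0806]
eef_rot: [0.248, 1.57, -2.99]
force: [-3.9, 1.5, 11.7]
grip_width: 0.0007
```

jog_arm(rows=[0, 0, -0.0004, 0, 0, 0, 1, 0, 0, 0, 0, 0, 0, 1])

```text
time_s: 18.48
ee_pos: [0.4406, -0.3262, 0.0801]
eef_rot: [0.176, 1.57, -3.063]
force: [-4.5, 2.0, 11.6]
grip_width: 0.0007
```

jog_arm(rows=[0, 0, -0.0004, 0, 0, 0, 1, 0, 0, 0, 0, 0, 0, 1])

```text
time_s: 18.65
ee_pos: [0.4405, -0.3262, 0.0797]
eef_rot: [0.068, 1.57, 3.113]
force: [-4.5, 2.2, 12.8]
grip_width: 0.0002
```

jog_arm(rows=[0, 0, -0.0004, 0, 0, 0, 1, 0, 0, 0, 0, 0, 0, 1])

```text
time_s: 18.82
ee_pos: [0.4405, -0.3262, 0.0793]
eef_rot: [0.012, 1.57, 3.057]
force: [-4.6, 1.7, 12.3]
grip_width: 0.0005
```

jog_arm(rows=[0, 0, -0.0004, 0, 0, 0, 1, 0, 0, 0, 0, 0, 0, 1])

```text
time_s: 18.98
ee_pos: [0.4405, -0.3262, 0.079]
eef_rot: [0.013, 1.57, 3.058]
force: [-5.0, 2.0, 12.0]
grip_width: 0.0004
```

jog_arm(rows=[0, 0, -0.0004, 0, 0, 0, 1, 0, 0, 0, 0, 0, 0, 1])

```text
time_s: 19.15
ee_pos: [0.4404, -0.3262, 0.0785]
eef_rot: [-0.008, 1.57, 3.037]
force: [-4.9, 1.5, 12.7]
grip_width: 0.0007
```

jog_arm(rows=[0, 0, -0.0004, 0, 0, 0, 1, 0, 0, 0, 0, 0, 0, 1])

```text
time_s: 19.32
ee_pos: [0.4404, -0.3262, 0.0781]
eef_rot: [-0.046, 1.57, 2.999]
force: [-6.0, 2.2, 13.2]
grip_width: 0.0004
```

jog_arm(rows=[-0.0003, 0.0001, -0.0003, 0, 0, 0, 1, 0, 0, 0, 0, 0, 0, 1])

```text
time_s: 19.48
ee_pos: [0.4404, -0.3262, 0.078]
eef_rot: [0.802, 1.57, -2.436]
force: [-4.3, 1.8, 12.8]
grip_width: 0.0006
```

jog_arm(rows=[-0.0002, 0.0001, -0.0004, 0, 0, 0, 1, 0, 0, 0, 0, 0, 0, 1])

```text
time_s: 19.65
ee_pos: [0.4403, -0.3261, 0.0777]
eef_rot: [1.836, 1.57, -1.402]
force: [-2.6, 0.7, 13.0]
grip_width: 0.0003
```

jog_arm(rows=[-0.0001, 0, -0.0004, 0, 0, 0, 1, 0, 0, 0, 0, 0, 0, 1])

```text
time_s: 19.82
ee_pos: [0.4403, -0.3262, 0.0774]
eef_rot: [2.061, 1.57, -1.177]
force: [-3.6, 2.0, 14.2]
grip_width: 0.0006
```

jog_arm(rows=[-0.0001, 0, -0.0004, 0, 0, 0, 1, 0, 0, 0, 0, 0, 0, 1])

```text
time_s: 19.98
ee_pos: [0.4402, -0.3262, 0.077]
eef_rot: [2.183, 1.57, -1.055]
force: [-3.5, 2.0, 14.8]
grip_width: 0.0005
```

jog_arm(rows=[-0.0001, 0, -0.0004, 0, 0, 0, 1, 0, 0, 0, 0, 0, 0, 1])

```text
time_s: 20.15
ee_pos: [0.4402, -0.3262, 0.0767]
eef_rot: [2.343, 1.57, -0.895]
force: [-3.3, 2.3, 15.1]
grip_width: 0.0004
```

jog_arm(rows=[-0.0001, 0, -0.0004, 0, 0, 0, 1, 0, 0, 0, 0, 0, 0, 1])

```text
time_s: 20.32
ee_pos: [0.4402, -0.3262, 0.0763]
eef_rot: [2.461, 1.57, -0.777]
force: [-2.7, 1.0, 13.9]
grip_width: 0.0004
```

jog_arm(rows=[-0.0001, 0, -0.0003, 0, 0, 0, 1, 0, 0, 0, 0, 0, 0, 1])

```text
time_s: 20.48
ee_pos: [0.4402, -0.3262, 0.0761]
eef_rot: [2.549, 1.57, -0.689]
force: [-2.6, 2.6, 15.9]
grip_width: 0.0009
```

jog_arm(rows=[-0.0001, 0, -0.0003, 0, 0, 0, 1, 0, 0, 0, 0, 0, 0, 1])

```text
time_s: 20.65
ee_pos: [0.4401, -0.3261, 0.0759]
eef_rot: [2.595, 1.569, -0.643]
force: [-2.0, 2.5, 14.8]
grip_width: 0.0005
```

jog_arm(rows=[-0.0001, 0, -0.0003, 0, 0, 0, 1, 0, 0, 0, 0, 0, 0, 1])

```text
time_s: 20.82
ee_pos: [0.4401, -0.3262, 0.0757]
eef_rot: [2.65, 1.569, -0.588]
force: [-2.2, 2.8, 15.6]
grip_width: 0.0007
```

jog_arm(rows=[-0.0001, 0, -0.0003, 0, 0, 0, 1, 0, 0, 0, 0, 0, 0, 1])

```text
time_s: 20.98
ee_pos: [0.4401, -0.3262, 0.0756]
eef_rot: [2.655, 1.569, -0.583]
force: [-2.0, 3.8, 17.9]
grip_width: 0.0004
```

jog_arm(rows=[-0.0001, 0, -0.0003, 0, 0, 0, 1, 0, 0, 0, 0, 0, 0, 1])

```text
time_s: 21.15
ee_pos: [0.4401, -0.3262, 0.0755]
eef_rot: [2.694, 1.569, -0.544]
force: [-2.8, 5.2, 21.1]
grip_width: 0.0005
```

jog_arm(rows=[0, 0, 0.0008, 0, 0, 0, 1, 0, 0, 0.0006, 0, 0, 0, 1, 0, 0, 0, 0, 0, 0, 1])

```text
time_s: 21.4
ee_pos: [0.4401, -0.3262, 0.0764]
eef_rot: [2.72, 1.569, -0.518]
force: [-0.1, 3.3, 14.0]
grip_width: 0.0003
```

jog_arm(rows=[0, 0, 0.0006, 0, 0, 0, 1, 0, 0, 0.0006, 0, 0, 0, 1, 0, 0, 0, 0, 0, 0, 1])

```text
time_s: 21.65
ee_pos: [0.4397, -0.326, 0.0766]
eef_rot: [2.692, 1.57, -0.546]
force: [2.3, -0.5, 6.2]
grip_width: -0.0001
```

jog_arm(rows=[0, 0, 0.0006, 0, 0, 0, 1, 0, 0, 0.0006, 0, 0, 0, 1, 0, 0, 0, 0, 0, 0, 1])

```text
time_s: 21.9
ee_pos: [0.4391, -0.3257, 0.0772]
eef_rot: [-0.514, 1.569, 2.531]
force: [-1.3, 0.4, 1.0]
grip_width: 0.0005
```

jog_arm(rows=[0, 0, 0.002, 0, 0, 0, 1, 0, 0, 0.01, 0, 0, 0, 1, 0, 0, 0.025, 0, 0, 0, 1, -0.01, 0, 0.03, 0, 0, 0, 1, -0.02, 0, 0.03, 0, 0, 0, 1, -0.02, 0, 0.03, 0, 0, 0, 1, -0.02, 0, 0.03, 0, 0, 0, 1, 0, 0, 0, 0, 0, 0, 1])

```text
time_s: 22.57
ee_pos: [0.3684, -0.3271, 0.2413]
eef_rot: [2.393, 1.562, -0.847]
force: [0.9, -0.1, 1.5]
grip_width: 0.0004
```

```bash
python3 - <<'E'
from h import *
st()
for n in("side","top"):
    p,d=ctrl.camera(n);cv2.imwrite(f"pics/{n}20.png",p[:,:,::-1]);np.save(n+"20.npy",d)
crop("pics/side20.png","pics/s20c.png",260,250,140,120,5)
d=np.load("side20.npy");W=cloud("side",d)
d0=np.load("side0.npy");W0=cloud("side",d0)
c=(.498,-.331,-.105)
R=np.array([[np.cos(c[2]),np.sin(c[2])],[-np.sin(c[2]),np.cos(c[2])]])
L=(W[...,:2]-[c[0],c[1]])@R.T;z=W[...,2]
for y0,y1 in((-.095,-.075),(.075,.095)):
    m=(L[...,1]>y0)&(L[...,1]<y1)&(L[...,0]>-.07)&(L[...,0]<.06)&(z>.06)&(z<.1)
    s=np.polyfit(L[...,0][m],z[m],1);print("slope->angle",-s[0],"z at x=-.058",np.polyval(s,-.058),m.sum())
E
```

```text
t 22.57 tcp [ 0.3684 -0.3271  0.2413] xax [ 0.006 -0.006 -1.   ] jaw yaw -95.61 F [ 0.92 -0.07  1.5 ] q [-0.8   0.14  1.63 -0.    1.36  0.87] w 0.0004
slope->angle -0.01594083001155542 z at x=-.058 0.07463338796311503 620
slope->angle -0.01164672739264681 z at x=-.058 0.07606656103566146 376
```

View pics/s20c.png

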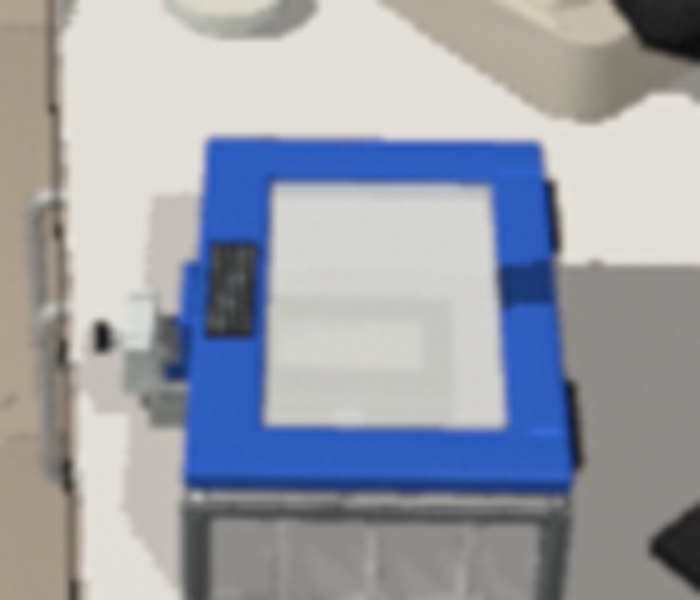

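View pics/side20.png

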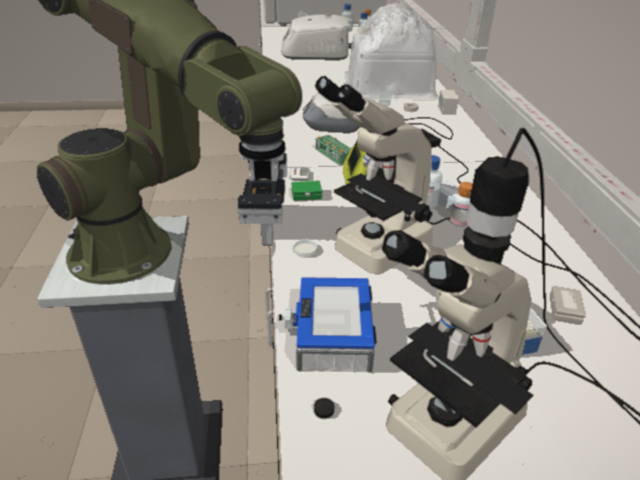

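jog_arm(rows=[0, 0, 0, 0, 0, 0, 1, 0, 0, 0, 0, 0, 0, 1, 0, 0, 0, 0, 0, 0, 1])

```text
time_s: 22.92
ee_pos: [0.3696, -0.3256, 0.2336]
eef_rot: [-0.716, 1.569, 2.329]
force: [0.7, 0.7, 0.2]
grip_width: 0.0008
```

```bash
python3 - <<'E'
from h import *
st(); print(ctrl.hand_in())
E
```

```text
t 22.92 tcp [ 0.3696 -0.3256  0.2336] xax [-0.001  0.002 -1.   ] jaw yaw -95.52 F [0.7  0.72 0.21] q [-0.8   0.15  1.64  0.    1.36  0.87] w 0.0008
the job is handed in; nothing more can be done
None
```

The slide box is flat on the floor of the dry box, the lid is shut and the latch holds it by itself. I handed the job in at about 23 s; the hand-in gives no verdict.

- **Box:** I set it down turned a quarter turn, so the gripper body would clear the open lid. The picture after letting go showed it flat and upright, and it still looked in place through the lid window at the end.
- **Lid:** I swung it down from behind and pressed the thumb pad in steps of 0.3–0.5 mm. The striker then met the hard stop, at a peak of about 21 N vertical (22 N in total), close to the 24 N limit. The latch's catch gave no clear drop in force, so I only knew the lid was down once it reached the stop.
- **Final checks:** As I eased off, the force fell to about zero while the lid stayed down, where an unlatched gasket would have pushed back with about 14 N. With the arm clear, the depth image put the lid angle at about -0.012 to -0.016 rad, below the 0.032 limit. The petri dish, dust cap and timer looked unmoved in the side view; I did not measure them again.

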